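Load a fresh filter in the push-latch drawer

ROBOT

A 7-joint arm with a two-finger parallel gripper is mounted at the origin on the work surface. World frame = base frame: x ahead of the robot, y to its left, z up, the work surface at z = 0. Lengths are in m, angles in rad, forces in N, time in s.
With the tool pointing down it reaches from about 0.425 to 0.925 m from the base axis. Payload 6.8 kg.
Tool frame: the origin (TCP) lies midway between the tips of the shut fingers; the grasp point (between the pads) lies 19 mm behind it; z points along the fingers, y is the direction in which the jaws open and shut (so a half turn about z gives the same grasp; the last joint's range is limited). The gripper opens to 85 mm and grips with 20 to 120 N. Pads are 22 mm wide; open, the fingers measure 114 mm over their backs; the gripper's body (76 mm by 85 mm) begins 54 mm behind the grasp point. The pads swing forward as they close: fully open they stand 13 mm farther back than shut.
Start: joints at [1.109, 0.477, 0.022, 1.555, -0.011, 1.109, -0.083], TCP at [0.234, -0.633, 0.231] pointing down, gripper open.
Joint ranges: [-2.96, 2.96], [-0.34, 2.1], [-1.41, 1.46], [0.24, 2.44], [-1.37, 4.51], [0.17, 1.92], [-2.96, 2.96]. Speed limits (rad/s): [2.39, 2.39, 3.14, 3.14, 3.14, 3.14, 3.14].

INTERFACE

Orientations are given as a unit quaternion [w, x, y, z].
In Python, from station import readout, eyes, ticket gives the robot as it stands. The module is installed in compiled form; this text tells all that it offers.
- The arm moves only by the shell command python3 -m crank 'ROWS' [FORCE]. ROWS is JSON, a list of rows, each an object of numbers: "jaw": the opening in per cent of the stroke, from 0 (shut) to 100 (fully open); "x", "y", "z": the shift along the tool's x, y, z in mm; "ax", "ay", "az": the turn, a rotation vector about the tool's x, y, z in degrees. In form: [{"jaw": .., "x": .., "y": .., "z": .., "ax": .., "ay": .., "az": ..}, ...]. A call has 1 to 12 rows; each row shifts and turns the commanded pose from where the row before left it, along the tool's axes as they then stand; what a row does not reach is not made up. A row lasts 1/8 s, in which the tool goes at most 62.5 mm and 10.7 degrees, less where a joint would pass 70% of its speed; a pose out of reach is approached as far as the arm can. A call with a gripper value outside its range is refused whole. The fingers move at their own pace and stop on an object; FORCE is the grip in N (left out, the last holds). Time passes only in rows, so rows that do not move let the fingers close. It gives the time, the measured TCP pose, the force and the opening at its end, in the units of the state.
- readout.get_obs(): the state, without advancing time (a new reading comes with each control period).
- eyes.read_camera(name): name is "scene" or "top" or "wrist"; returns (picture, depth): 400x640x3 uint8, red, green, blue; 400x640 float32, m along the optical axis (not along the pixel's ray), 0 where there is no reading.
- eyes.calibration(name): a dict with "fx", "fy", "cx", "cy" (pixels), "R" (3x3) and "t" (3): a world point X has camera coordinates R X + t. Camera axes: x right, y down, z forward; pixel columns grow to the right and rows downward; lengths in m; the calibration is good to about 2 mm. A picture is of the moment at which its call begins: read the wrist's pose just before it. calibration takes no time and is no camera call; for the wrist camera it gives the pose at the moment of the call.
- ticket.hand_in(): hands the job in, once; it reports no verdict.
The state is a dict: "t": time; "q": joint angles; "joint_vel": joint speeds; "joint_torque": joint torques, N m; "eef_pos": TCP position; "tool_rot": TCP orientation; "contact_force": force on the tool from outside, world axes, zero at the start; "torque": the same for the moment, N m; "gripper_width": opening from 0.0 (shut) to 1.0 (fully open).
Only numpy, scipy, OpenCV 4.12 (cv2) and the standard library are available. Lean on these libraries where they do the work, as an engineer would, in place of code of your own. Each camera call takes 0.05 s, during which the arm holds its last target. There are 200 camera calls.

TASK

Press the front of the sampling unit's filter drawer so that its touch latch lets it spring out, stand the fresh filter (white, blue cap) fully home in the drawer's round pocket, then push the drawer in again until it latches shut. Be gentle with the drawer, never putting more than 20 N on it, and leave the two spent brown filters, the multimeter and the gas detector where they are.

Things in the scene. Friction and masses are not known exactly. Their poses are not given: they have to be found in the camera images.
- drawer: drawer, front white, 136 mm wide, 58 high, 22 thick, blue 26 mm disc at its middle to press on (blue bar above it on the top edge). Origin: centre of the front's outer face (the disc), 47 mm above the bench, top edge at 76 mm; x points into the unit (push this way), z up. Latched shut, the face stands 22 mm before the fascia, sprung out 97 mm. After the click, get out of its 75 mm outward run
- latch_spot (a point): point on the drawer at its push-push latch, 142 mm behind the front's outer face, 28 mm below the disc. Each press past the click and letting go turns shut into out and out into shut; a press short of the click changes nothing. A spring drives the drawer out: 5 N when shut, 2.5 N when out
- buffer_spot (a point): point in the unit, 120 mm behind the fascia. The click lies 8 to 16 mm inward of the latched place; it differs between units and cannot be seen. Just past it is a stiff buffer (about 5 N per mm): when the push reaches 10 to 15 N the click is passed and the drawer can be let go. Over 20 N harms the latch
- pocket (a point): centre of the floor of the round pocket in the drawer, 26 mm above the bench, 59 mm behind the front's outer face; moves with the drawer, and lies 38 mm before the fascia when it is out. Pocket 37 mm wide, 14 mm deep, chamfered; rim 40 mm above the bench, and only the front panel stands higher in the drawer. A filter not fully home fouls the fascia
- unit: grey sampling unit that holds the drawer, fixed, 260 mm wide, 250 deep, 100 high; small green display at its left. Origin: bottom centre of its fascia, on the bench; x points into the unit. The drawer's opening is 146 mm wide and reaches up to 80 mm above the bench
- fresh_filter: the fresh filter: white upright cylinder, blue cap and band, 34 mm dia, 48 mm tall, about 80 g, foot chamfered 3 mm, standing on the bench; origin at the centre of its underside, z up. May be gripped at any yaw
- spent_filter_a: spent brown filter with a black cap, 34 mm dia, 48 mm tall, standing on the bench; origin at the centre of its underside, z up. Leave it where it is
- spent_filter_b: spent brown filter with a black cap, 34 mm dia, 48 mm tall, standing on the bench; origin at the centre of its underside, z up. Leave it where it is
- multimeter: yellow multimeter lying on its back, 190 x 90 x 40 mm; origin at the centre of its underside, x along its length. Bystander, left of the unit
- gas_detector: black hand-held gas detector, 100 x 60 x 32 mm; origin at the centre of its underside, x along its length. Bystander
Not all that is in view belongs to the job. Several things look just like the fresh_filter: the one meant starts farthest from the robot's base.

How it is judged:
By the outcome, as a careful person would: the job done as asked, in the order asked, and still so for the second after the job is handed in, with the robot touching nothing.
It also fails if it takes over 69 s, if anything falls off the work surface, if the arm or the gripper's body presses on something with over 40 N, if the wrist force passes 120 N, or if a joint passes its speed limit or range.

## Working session

There is one attempt and no reset: what is moved stays moved. The work goes in short steps, Python scripts to look and compute and a shell command to move; the robot and the scene stay as the last step left them, time stands still between calls to the robot, and variables do not carry over. Pictures are saved under pics/ and viewed, about 8 in all and at most 12, crops included, and the job is handed in when it is done.

```bash
mkdir -p pics; cat > h.py <<'E'
import numpy as np, cv2
from station import readout, eyes, ticket
def snap(n,f):
    c=eyes.calibration(n); p,d=eyes.read_camera(n); np.savez('pics/'+f+'.npz',p=p,d=d,**{k:np.array(v) for k,v in c.items()})
    cv2.imwrite('pics/'+f+'.png',p[:,:,::-1]); return c,p,d
def load(f):
    z=np.load('pics/'+f+'.npz'); return {k:z[k] for k in('fx','fy','cx','cy','R','t')},z['p'],z['d']
def ray(c,u,v,z):
    R=np.array(c['R']);o=-R.T@c['t'];r=R.T@np.array([(u-c['cx'])/c['fx'],(v-c['cy'])/c['fy'],1]);return o+r*(z-o[2])/r[2]
def pt(c,u,v,d):
    R=np.array(c['R']);return R.T@(d*np.array([(u-c['cx'])/c['fx'],(v-c['cy'])/c['fy'],1])-c['t'])
def cloud(c,d):
    v,u=np.indices(d.shape);X=np.stack([(u-c['cx'])/c['fx']*d,(v-c['cy'])/c['fy']*d,d],-1)-np.array(c['t']);return X@np.array(c['R'])
E
python3 - <<'E'
from h import *
o=readout.get_obs();print({k:np.round(v,3) for k,v in o.items()})
for n in('scene','top'):
    c,p,d=snap(n,n+'0');print(n,-np.array(c['R']).T@c['t'],c['fx'],np.round(c['R'],2).tolist())
E
```

```text
{'t': np.float64(0.0), 'q': array([ 1.109,  0.478,  0.022,  1.556, -0.012,  1.109, -0.083]), 'joint_vel': array([-0.   ,  0.   ,  0.001,  0.   , -0.001, -0.002,  0.001]), 'joint_torque': array([ 1.0000e-03, -5.9645e+01,  1.6090e+00, -2.8120e+01,  1.3000e-02,
        9.0000e-03,  0.0000e+00]), 'eef_pos': array([ 0.234, -0.633,  0.23 ]), 'tool_rot': array([-0.001,  0.984,  0.176, -0.   ]), 'contact_force': array([-0.555, -0.032, -0.484]), 'torque': array([-0.062,  0.009,  0.048]), 'gripper_width': np.float64(1.002)}
scene [ 1.18346394 -0.65491207  0.7977281 ] 484.82336311930186 [[0.74, 0.67, 0.01], [0.42, -0.45, -0.78], [-0.52, 0.58, -0.62]]
top [0.35946493 0.03585419 1.39884247] 459.97121823786773 [[-0.01, -1.0, -0.0], [-0.99, 0.01, -0.16], [0.16, 0.0, -0.99]]
```

View pics/top0.png

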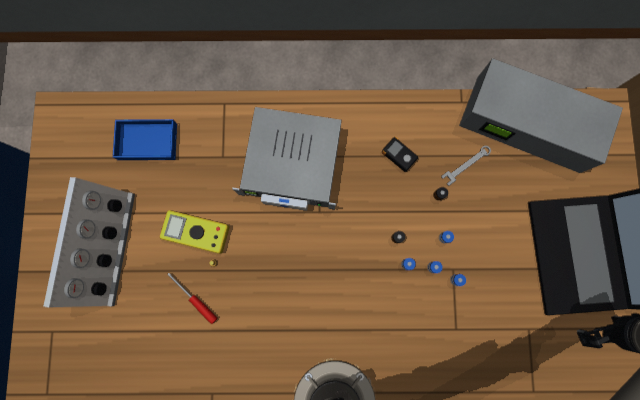

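View pics/scene0.png

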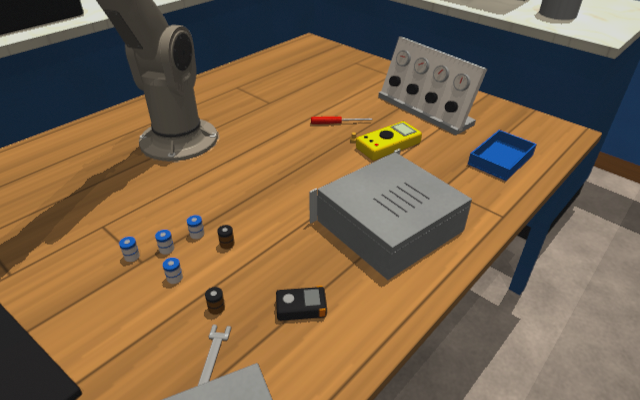

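The top view shows four blue-capped white filters at (447,237), (409,264), (435,267) and (459,280), with black caps at (399,237) and (441,193). The unit is at (290,155) and its drawer bar is near (284,201). The filter at (447,237) looks farthest from the base, so I'll measure and crop it.

```bash
python3 - <<'E'
from h import *
def blobs(n,lo,hi,z,amin):
    c,p,d=load(n);h=cv2.cvtColor(p,cv2.COLOR_RGB2HSV);m=cv2.inRange(h,lo,hi)
    k,l,s,ce=cv2.connectedComponentsWithStats(m)
    for i in range(1,k):
        if s[i,4]>=amin and s[i,4]<3000:
            X=ray(c,*ce[i],z);P=cloud(c,d)[l==i];print(n,ce[i].round(1),s[i,2:],'ray',X.round(4),'r',np.hypot(*X[:2]).round(3),'depth',np.median(P,0).round(4), P[:,2].max().round(3))
blobs('top0',(100,120,60),(125,255,255),.048,15)
blobs('scene0',(100,120,60),(125,255,255),.048,30)
print('black');
c,p,d=load('top0');P=cloud(c,d)
for uv in((399,237),(441,193)): print(ray(c,*uv,.048))
# unit top
m=((abs(P[...,2]-.1)<.012)).astype(np.uint8);m[:, :230]=0;m[:,350:]=0;m[210:]=0
cs,_=cv2.findContours(m,0,2);cc=max(cs,key=cv2.contourArea);r=cv2.minAreaRect(cc);b=cv2.boxPoints(r);print('unit box',b)
q=np.array([ray(c,*x,.1) for x in b]);print(q.round(4),np.linalg.norm(q-np.roll(q,1,0),axis=1))
a=p[160:220,215:365];b=p[215:300,380:480]
cv2.imwrite('pics/c1.png',np.vstack([cv2.resize(a[:,:,::-1],(750,300),interpolation=2),cv2.resize(b[:,:,::-1],(750,300*1),interpolation=2)])[:600])
E
```

```text
top0 [144.5 139.4] [  61   38 2001] ray [0.7729 0.5688 0.048 ] r 0.96 depth [0.7844 0.5834 0.0065] 1.399
top0 [283.4 200.4] [10  4 28] ray [0.5815 0.1448 0.048 ] r 0.599 depth [0.577  0.1435 0.0772] 0.083
top0 [447.4 236.5] [12 12 98] ray [ 0.4705 -0.3374  0.048 ] r 0.579 depth [ 0.4693 -0.337   0.0487] 1.399
top0 [408.6 263.7] [12 12 99] ray [ 0.3922 -0.2206  0.048 ] r 0.45 depth [ 0.3914 -0.2191  0.0489] 1.399
top0 [435.5 267. ] [12 11 98] ray [ 0.382  -0.2984  0.048 ] r 0.485 depth [ 0.382  -0.2981  0.0494] 0.057
top0 [459.3 279.6] [ 12  12 100] ray [ 0.3455 -0.3654  0.048 ] r 0.503 depth [ 0.3445 -0.3642  0.0482] 0.056
scene0 [626.1 124.1] [  40  106 2154] ray [1.0015 0.9561 0.048 ] r 1.385 depth [ 0.8705  2.0493 -0.4802] 0.798
scene0 [501.4 154.3] [  68   50 2008] ray [0.7951 0.5314 0.048 ] r 0.956 depth [0.7777 0.5884 0.0139] 0.798
scene0 [193.7 220.9] [ 14  11 111] ray [ 0.397  -0.2235  0.048 ] r 0.456 depth [ 0.3987 -0.2246  0.0476] 0.798
scene0 [162.8 235.7] [ 16  12 128] ray [ 0.3877 -0.3006  0.048 ] r 0.491 depth [ 0.3892 -0.3015  0.0477] 0.798
scene0 [127.  242.8] [ 16  12 135] ray [ 0.3498 -0.367   0.048 ] r 0.507 depth [ 0.35   -0.3676  0.0476] 0.052
scene0 [170.7 264.2] [ 16  13 152] ray [ 0.475  -0.3388  0.048 ] r 0.583 depth [ 0.4766 -0.3397  0.0478] 0.051
black
[ 0.47001933 -0.19528223  0.048     ]
[ 0.60034466 -0.32504632  0.048     ]
unit box [[231.71043 188.7916 ]
 [245.46404 103.69116]
 [348.5197  120.34662]
 [334.7661  205.44705]]
[[ 0.6078  0.2895  0.1   ]
 [ 0.8642  0.2548  0.1   ]
 [ 0.8104 -0.0498  0.1   ]
 [ 0.5572 -0.0061  0.1   ]] [0.29988874 0.25872555 0.30923426 0.25687341]
```

View pics/c1.png

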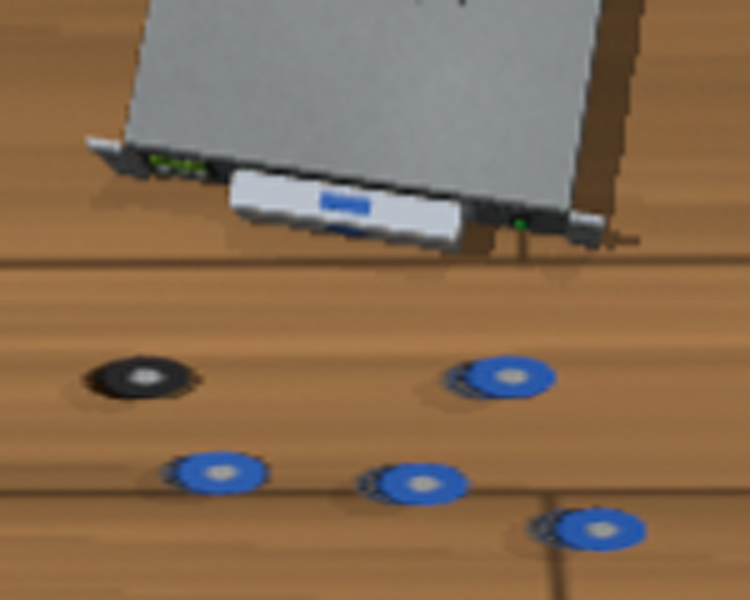

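The crop confirms it: (447,237) is at radius 0.58 m and the other three are at 0.45 to 0.51 m, all looking the same. That one is the fresh filter. The drawer is shut with its blue bar at (283,200). Next I'll work out the unit's pose.

```bash
cat >> h.py <<'E'
from scipy.spatial.transform import Rotation as Ro
def tool(o=None):
    o=o or readout.get_obs();q=o['tool_rot'];return np.array(o['eef_pos']),Ro.from_quat([q[1],q[2],q[3],q[0]])
def delta(tgt):
    p,r=tool();return r.inv().apply(np.array(tgt)-p)*1000
E
python3 - <<'E'
from h import *
c,p,d=load('top0')
L=ray(c,240.4,188,.1);R=ray(c,329,202.4,.1);print('fascia',L,R,np.linalg.norm(L-R),(L+R)/2)
h=cv2.cvtColor(p,cv2.COLOR_RGB2HSV)
m=cv2.inRange(h,(0,0,150),(180,60,255));m[:180]=0;m[215:]=0;m[:,:255]=0;m[:,315:]=0
b=cv2.inRange(h,(100,120,60),(125,255,255));b[:180]=0;b[215:]=0;b[:,:255]=0;b[:,315:]=0
m|=b
k,l,s,ce=cv2.connectedComponentsWithStats(m);i=1+np.argmax(s[1:,4]);print(ce[i],s[i])
cs,_=cv2.findContours((l==i).astype(np.uint8),0,2);r=cv2.minAreaRect(cs[0]);print(r)
q=np.array([ray(c,*x,.076) for x in cv2.boxPoints(r)]);print(q.round(4),q.mean(0),np.linalg.norm(q-np.roll(q,1,0),axis=1))
e=max([(np.linalg.norm(q[i]-q[i-1]),q[i]-q[i-1]) for i in range(4)],key=lambda x:x[0])[1];print('edge deg',np.degrees(np.arctan2(e[1],e[0])))
print('bar',ray(c,283.4,200.4,.076))
E=np.degrees
# unit side edges and slots: slope of top surface sides
g=cv2.inRange(h,(60,0,90),(130,60,190));g[:100]=0;g[210:]=0;g[:,:230]=0;g[:,350:]=0
for rr in range(120,186,13):
    x=np.where(g[rr])[0];print(rr,x.min(),x.max(),ray(c,x.min(),rr,.1)[:2].round(4),ray(c,x.max()+1,rr,.1)[:2].round(4))
E
```

```text
fascia [0.60994209 0.26451873 0.1       ] [0.56614649 0.01024268 0.1       ] 0.25802008355616823 [0.58804429 0.13738071 0.1       ]
[283.54785479 200.30693069] [261 194  46  14 303]
((283.60980224609375, 200.28610229492188), (45.69318389892578, 6.766544818878174), 8.746162414550781)
[[0.5781 0.2093 0.076 ]
 [0.5978 0.2066 0.076 ]
 [0.5763 0.0747 0.076 ]
 [0.5566 0.0777 0.076 ]] [0.57720487 0.14208632 0.076     ] [0.13335438 0.01997382 0.13367092 0.01991551]
edge deg -99.27611083271388
bar [0.57684696 0.14260994 0.076     ]
120 253 340 [0.8136 0.2316] [ 0.8116 -0.0276]
133 250 338 [0.7739 0.2398] [ 0.7719 -0.0212]
146 248 336 [0.7346 0.2449] [ 0.7326 -0.0148]
159 246 334 [0.6956 0.25  ] [ 0.6936 -0.0085]
172 243 332 [0.657 0.258] [ 0.655  -0.0022]
185 241 330 [0.6187 0.263 ] [0.6168 0.004 ]
```

```bash
python3 - <<'E'
from h import *
print(delta([.43,.165,.2]).round(1))
E
python3 -m crank '[{"jaw":0,"az":9.8},{"jaw":0,"az":9.8},{"jaw":0,"az":9.9}]'
```

```text
[ 460.5 -680.2   31.5]schema error: expected keys jaw, x, y, z, ax, ay, az
```

```bash
python3 -m crank '[{"jaw":0,"x":0,"y":0,"z":0,"ax":0,"ay":0,"az":9.8},{"jaw":0,"x":0,"y":0,"z":0,"ax":0,"ay":0,"az":9.8},{"jaw":0,"x":0,"y":0,"z":0,"ax":0,"ay":0,"az":9.8},{"jaw":0,"x":35,"y":-45,"z":0,"ax":0,"ay":0,"az":0},{"jaw":0,"x":35,"y":-45,"z":0,"ax":0,"ay":0,"az":0},{"jaw":0,"x":35,"y":-45,"z":0,"ax":0,"ay":0,"az":0},{"jaw":0,"x":35,"y":-45,"z":0,"ax":0,"ay":0,"az":0},{"jaw":0,"x":20,"y":-55,"z":0,"ax":0,"ay":0,"az":0},{"jaw":0,"x":0,"y":-60,"z":0,"ax":0,"ay":0,"az":0},{"jaw":0,"x":0,"y":-60,"z":0,"ax":0,"ay":0,"az":0},{"jaw":0,"x":0,"y":-60,"z":0,"ax":0,"ay":0,"az":0},{"jaw":0,"x":0,"y":0,"z":0,"ax":0,"ay":0,"az":0}]'
python3 - <<'E'
from h import *
snap('wrist','w1');print(tool()[0],tool()[1].as_matrix().round(3).tolist())
print(delta([.45,.1625,.2]).round(1))
E
```

```text
t: 1.6
eef_pos: [0.4589, -0.2434, 0.2311]
tool_rot: [-0.001, 0.997, -0.075, -0.0]
contact_force: [-0.2, -0.5, 0.0]
gripper_width: 0.002
[ 0.45810687 -0.2465873   0.23122612] [[0.988, -0.154, -0.0], [-0.154, -0.988, 0.001], [-0.0, -0.0, -1.0]]
[ -71.  -402.9   31.4]
```

View pics/w1.png

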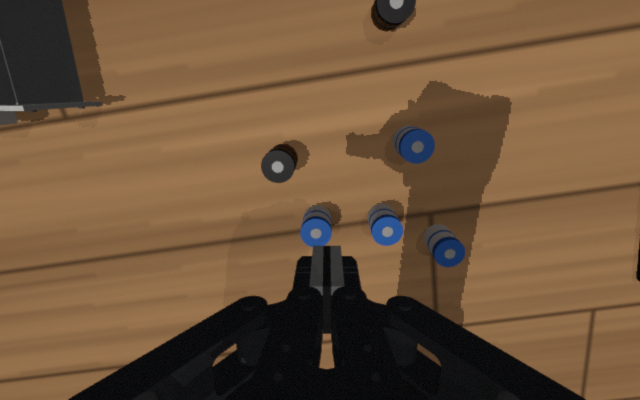

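The wrist view shows the same layout: target cap at (416,146), brown filters at (278,165) and (396,5), decoys at (316,232), (387,230) and (449,252). Next I'll measure the target from this view and go to the drawer.

```bash
python3 -m crank '[{"jaw":0,"x":0,"y":-58,"z":0,"ax":0,"ay":0,"az":0.4},{"jaw":0,"x":0,"y":-58,"z":5,"ax":0,"ay":0,"az":0},{"jaw":0,"x":0,"y":-58,"z":5,"ax":0,"ay":0,"az":0},{"jaw":0,"x":0,"y":-58,"z":5,"ax":0,"ay":0,"az":0},{"jaw":0,"x":0,"y":-58,"z":5,"ax":0,"ay":0,"az":0},{"jaw":0,"x":0,"y":-58,"z":5,"ax":0,"ay":0,"az":0},{"jaw":0,"x":0,"y":-50,"z":5,"ax":0,"ay":0,"az":0},{"jaw":0,"x":0,"y":0,"z":0,"ax":0,"ay":10,"az":0},{"jaw":0,"x":0,"y":0,"z":0,"ax":0,"ay":10,"az":0},{"jaw":0,"x":0,"y":0,"z":0,"ax":0,"ay":0,"az":0},{"jaw":0,"x":0,"y":0,"z":0,"ax":0,"ay":0,"az":0}]'
python3 - <<'E'
from h import *
c,p,d=load('w1');h=cv2.cvtColor(p,cv2.COLOR_RGB2HSV)
m=cv2.inRange(h,(100,120,60),(125,255,255))
k,l,s,ce=cv2.connectedComponentsWithStats(m)
for i in range(1,k):
    if s[i,4]>80: print(ce[i].round(1),s[i],ray(c,*ce[i],.047).round(4),ray(c,*(s[i,:2]+s[i,2:4]/2),.048).round(4),ray(c,416.5,146,.048))
c,p,d=snap('wrist','w2');print(tool()[0],tool()[1].as_matrix().round(3).tolist())
print(delta([.517,.152,.047]).round(1))
E
```

```text
t: 3.02
eef_pos: [0.5242, 0.1428, 0.2017]
tool_rot: [0.015, 0.981, -0.083, 0.173]
contact_force: [0.9, 0.8, -0.4]
gripper_width: -0.002
[416.5 145.7] [400 129  34  34 789] [ 0.4714 -0.3368  0.047 ] [ 0.4712 -0.337   0.048 ] [ 0.47125937 -0.33647172  0.048     ]
[386.5 229.8] [371 216  32  29 631] [ 0.3836 -0.2983  0.047 ] [ 0.3832 -0.2986  0.048 ] [ 0.47125937 -0.33647172  0.048     ]
[315.5 231.5] [301 218  30  29 609] [ 0.3932 -0.2208  0.047 ] [ 0.3924 -0.2212  0.048 ] [ 0.47125937 -0.33647172  0.048     ]
[449.  252.4] [434 239  31  28 570] [ 0.3454 -0.3654  0.047 ] [ 0.3451 -0.3655  0.048 ] [ 0.47125937 -0.33647172  0.048     ]
[0.52471415 0.14284428 0.20188281] [[0.926, -0.168, 0.337], [-0.158, -0.986, -0.057], [0.342, -0.0, -0.94]]
[-61.6  -7.7 142.4]
```

View pics/w2.png

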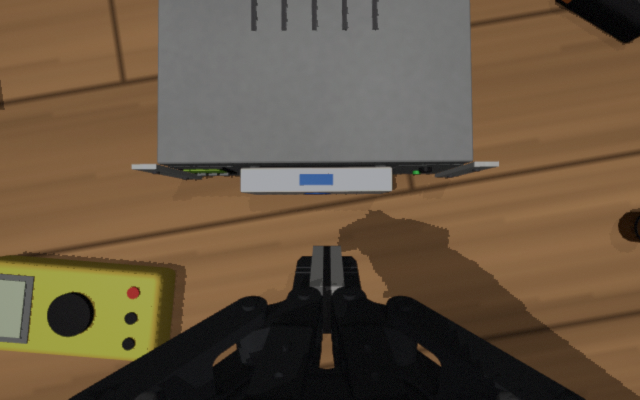

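```bash
python3 -m crank '[{"jaw":0,"x":-20,"y":-3,"z":47,"ax":0,"ay":0,"az":0},{"jaw":0,"x":-20,"y":-3,"z":47,"ax":0,"ay":0,"az":0},{"jaw":0,"x":-20,"y":-2,"z":47,"ax":0,"ay":0,"az":0},{"jaw":0,"x":0,"y":0,"z":0,"ax":0,"ay":0,"az":0},{"jaw":0,"x":0,"y":0,"z":0,"ax":0,"ay":0,"az":0}]'
python3 - <<'E'
from h import *
c,p,d=load('w2')
for uv in((242,192),(391,192),(316,192)): print(ray(c,*uv,.076).round(4))
for uv in((158,163),(470,163)): print('fascia',ray(c,*uv,.1).round(4))
print(tool()[0]);
u=np.array([.987,-.16,0]);f=np.array([.5662,.1438,.047])
print(delta(f).round(1),tool()[1].as_matrix()[:,:].round(3).tolist(), tool()[1].inv().apply(u))
E
```

```text
t: 3.7
eef_pos: [0.5182, 0.1536, 0.0552]
tool_rot: [0.013, 0.981, -0.082, 0.173]
contact_force: [0.5, -0.6, 0.3]
gripper_width: -0.002
[0.5754 0.2102 0.076 ]
[0.5532 0.0798 0.076 ]
[0.5644 0.1454 0.076 ]
fascia [0.6081 0.2679 0.1   ]
fascia [0.5655 0.0171 0.1   ]
[0.51818275 0.15359286 0.05521939]
[43.2  1.7 24.4] [[0.927, -0.166, 0.336], [-0.157, -0.986, -0.055], [0.341, -0.002, -0.94]] [ 0.93999156 -0.00645215  0.34079795]
```

```bash
python3 -m crank '[{"jaw":0,"x":12,"y":1,"z":10,"ax":0,"ay":0,"az":0},{"jaw":0,"x":12,"y":1,"z":10,"ax":0,"ay":0,"az":0},{"jaw":0,"x":0,"y":0,"z":0,"ax":0,"ay":0,"az":0}]'
python3 -m crank '[{"jaw":0,"x":1.9,"y":0,"z":0.7,"ax":0,"ay":0,"az":0},{"jaw":0,"x":1.9,"y":0,"z":0.7,"ax":0,"ay":0,"az":0},{"jaw":0,"x":0,"y":0,"z":0,"ax":0,"ay":0,"az":0}]'
```

```text
t: 4.08
eef_pos: [0.5474, 0.1447, 0.0438]
tool_rot: [0.014, 0.981, -0.084, 0.172]
contact_force: [0.4, 0.5, 0.0]
gripper_width: -0.002
t: 4.45
eef_pos: [0.5492, 0.1457, 0.0434]
tool_rot: [0.014, 0.982, -0.082, 0.172]
contact_force: [0.2, 0.6, -0.3]
gripper_width: 0.002
```

```bash
python3 -m crank '[{"jaw":0,"x":1.9,"y":0,"z":0.7,"ax":0,"ay":0,"az":0},{"jaw":0,"x":1.9,"y":0,"z":0.7,"ax":0,"ay":0,"az":0}]'
python3 -m crank '[{"jaw":0,"x":1.9,"y":0,"z":0.7,"ax":0,"ay":0,"az":0},{"jaw":0,"x":1.9,"y":0,"z":0.7,"ax":0,"ay":0,"az":0}]'
```

```text
t: 4.7
eef_pos: [0.5533, 0.145, 0.0433]
tool_rot: [0.014, 0.982, -0.082, 0.172]
contact_force: [0.2, 0.7, 0.6]
gripper_width: -0.003
t: 4.95
eef_pos: [0.5571, 0.1442, 0.0432]
tool_rot: [0.014, 0.982, -0.082, 0.172]
contact_force: [-5.1, 2.4, 2.6]
gripper_width: 0.001
```

```bash
python3 -m crank '[{"jaw":0,"x":1.9,"y":0,"z":0.7,"ax":0,"ay":0,"az":0},{"jaw":0,"x":1.9,"y":0,"z":0.7,"ax":0,"ay":0,"az":0},{"jaw":0,"x":0.9,"y":0,"z":0.35,"ax":0,"ay":0,"az":0}]'
python3 -m crank '[{"jaw":0,"x":0.9,"y":0,"z":0.35,"ax":0,"ay":0,"az":0},{"jaw":0,"x":0,"y":0,"z":0,"ax":0,"ay":0,"az":0}]'
```

```text
t: 5.32
eef_pos: [0.5614, 0.1435, 0.043]
tool_rot: [0.014, 0.982, -0.082, 0.171]
contact_force: [-5.5, 0.8, 4.3]
gripper_width: 0.001
t: 5.58
eef_pos: [0.5624, 0.1434, 0.043]
tool_rot: [0.014, 0.982, -0.082, 0.171]
contact_force: [-5.0, 0.8, 2.3]
gripper_width: 0.0
```

```bash
python3 -m crank '[{"jaw":0,"x":0.9,"y":0,"z":0.35,"ax":0,"ay":0,"az":0},{"jaw":0,"x":0,"y":0,"z":0,"ax":0,"ay":0,"az":0}]'
```

```text
t: 5.82
eef_pos: [0.5635, 0.1432, 0.043]
tool_rot: [0.014, 0.982, -0.082, 0.171]
contact_force: [-4.5, 1.5, 3.9]
gripper_width: -0.002
```

```bash
python3 -m crank '[{"jaw":0,"x":0.9,"y":0,"z":0.35,"ax":0,"ay":0,"az":0},{"jaw":0,"x":0,"y":0,"z":0,"ax":0,"ay":0,"az":0}]'
```

```text
t: 6.08
eef_pos: [0.5645, 0.143, 0.043]
tool_rot: [0.014, 0.982, -0.082, 0.172]
contact_force: [-4.9, 0.8, 1.8]
gripper_width: 0.003
```

```bash
python3 -m crank '[{"jaw":0,"x":0.9,"y":0,"z":0.35,"ax":0,"ay":0,"az":0},{"jaw":0,"x":0,"y":0,"z":0,"ax":0,"ay":0,"az":0}]'
```

```text
t: 6.32
eef_pos: [0.5655, 0.1428, 0.043]
tool_rot: [0.014, 0.982, -0.082, 0.172]
contact_force: [-5.2, 0.6, 3.0]
gripper_width: 0.005
```

```bash
python3 -m crank '[{"jaw":0,"x":0.9,"y":0,"z":0.35,"ax":0,"ay":0,"az":0},{"jaw":0,"x":0,"y":0,"z":0,"ax":0,"ay":0,"az":0}]'
```

```text
t: 6.58
eef_pos: [0.5665, 0.1427, 0.043]
tool_rot: [0.014, 0.982, -0.082, 0.172]
contact_force: [-5.9, 1.7, 2.9]
gripper_width: -0.004
```

```bash
python3 -m crank '[{"jaw":0,"x":0.9,"y":0,"z":0.35,"ax":0,"ay":0,"az":0},{"jaw":0,"x":0,"y":0,"z":0,"ax":0,"ay":0,"az":0}]'
```

```text
t: 6.82
eef_pos: [0.5675, 0.1425, 0.043]
tool_rot: [0.014, 0.982, -0.082, 0.172]
contact_force: [-5.4, 1.5, 3.2]
gripper_width: -0.002
```

```bash
python3 -m crank '[{"jaw":0,"x":0.9,"y":0,"z":0.35,"ax":0,"ay":0,"az":0},{"jaw":0,"x":0,"y":0,"z":0,"ax":0,"ay":0,"az":0}]'
```

```text
t: 7.08
eef_pos: [0.5685, 0.1423, 0.0429]
tool_rot: [0.014, 0.982, -0.082, 0.172]
contact_force: [-4.7, 0.2, 3.8]
gripper_width: -0.002
```

```bash
python3 -m crank '[{"jaw":0,"x":0.9,"y":0,"z":0.35,"ax":0,"ay":0,"az":0},{"jaw":0,"x":0,"y":0,"z":0,"ax":0,"ay":0,"az":0}]'
```

```text
t: 7.32
eef_pos: [0.5695, 0.1422, 0.0429]
tool_rot: [0.014, 0.982, -0.082, 0.172]
contact_force: [-5.1, 1.8, 4.1]
gripper_width: -0.003
```

```bash
python3 -m crank '[{"jaw":0,"x":0.9,"y":0,"z":0.35,"ax":0,"ay":0,"az":0},{"jaw":0,"x":0,"y":0,"z":0,"ax":0,"ay":0,"az":0}]'
```

```text
t: 7.58
eef_pos: [0.5702, 0.1421, 0.0429]
tool_rot: [0.014, 0.982, -0.082, 0.172]
contact_force: [-6.4, 1.4, 4.9]
gripper_width: -0.0
```

```bash
python3 -m crank '[{"jaw":0,"x":0.9,"y":0,"z":0.35,"ax":0,"ay":0,"az":0},{"jaw":0,"x":0,"y":0,"z":0,"ax":0,"ay":0,"az":0}]'
```

```text
t: 7.82
eef_pos: [0.5707, 0.142, 0.0428]
tool_rot: [0.014, 0.982, -0.082, 0.171]
contact_force: [-8.1, 1.3, 5.9]
gripper_width: 0.003
```

```bash
python3 -m crank '[{"jaw":0,"x":0.4,"y":0,"z":0.15,"ax":0,"ay":0,"az":0},{"jaw":0,"x":0,"y":0,"z":0,"ax":0,"ay":0,"az":0}]'
```

```text
t: 8.07
eef_pos: [0.571, 0.1419, 0.0428]
tool_rot: [0.014, 0.982, -0.082, 0.171]
contact_force: [-9.4, 1.2, 6.5]
gripper_width: 0.0
```

```bash
python3 -m crank '[{"jaw":0,"x":0.8,"y":0,"z":0.3,"ax":0,"ay":0,"az":0},{"jaw":0,"x":0,"y":0,"z":0,"ax":0,"ay":0,"az":0}]'
```

```text
t: 8.32
eef_pos: [0.5714, 0.1419, 0.0426]
tool_rot: [0.014, 0.982, -0.082, 0.171]
contact_force: [-10.4, 1.4, 7.9]
gripper_width: -0.005
```

```bash
python3 -m crank '[{"jaw":0,"x":0.4,"y":0,"z":0.15,"ax":0,"ay":0,"az":0},{"jaw":0,"x":0,"y":0,"z":0,"ax":0,"ay":0,"az":0}]'
```

```text
t: 8.57
eef_pos: [0.5716, 0.1418, 0.0425]
tool_rot: [0.014, 0.982, -0.082, 0.171]
contact_force: [-11.7, 1.4, 8.2]
gripper_width: 0.002
```

```bash
python3 -m crank '[{"jaw":0,"x":-56,"y":0,"z":-20,"ax":0,"ay":0,"az":0},{"jaw":0,"x":-54,"y":0,"z":-22,"ax":0,"ay":0,"az":0},{"jaw":0,"x":-20,"y":0,"z":-40,"ax":0,"ay":0,"az":0},{"jaw":0,"x":10,"y":0,"z":-50,"ax":0,"ay":0,"az":0},{"jaw":0,"x":20,"y":0,"z":-50,"ax":0,"ay":0,"az":0},{"jaw":0,"x":0,"y":0,"z":0,"ax":0,"ay":-10,"az":0},{"jaw":0,"x":0,"y":0,"z":0,"ax":0,"ay":-10,"az":0},{"jaw":0,"x":0,"y":0,"z":0,"ax":0,"ay":0,"az":0}]'
python3 - <<'E'
from h import *
c,p,d=snap('top','t2');h=cv2.cvtColor(p,cv2.COLOR_RGB2HSV);b=cv2.inRange(h,(100,120,60),(125,255,255));b[:180]=0;b[245:]=0;b[:,:255]=0;b[:,315:]=0
k,l,s,ce=cv2.connectedComponentsWithStats(b)
for i in range(1,k): print(ce[i],s[i],ray(c,*ce[i],.076))
snap('wrist','w3');print(tool()[0],tool()[1].as_matrix().round(3).tolist())
E
```

```text
t: 9.57
eef_pos: [0.4348, 0.1632, 0.1815]
tool_rot: [0.007, 0.996, -0.088, 0.021]
contact_force: [0.9, 0.2, -0.0]
gripper_width: -0.0
[279.48275862 225.44827586] [275 224  10   4  29] [0.5035944  0.15351661 0.076     ]
[0.43161002 0.1630842  0.18017403] [[0.984, -0.172, 0.039], [-0.172, -0.985, -0.021], [0.042, 0.014, -0.999]]
```

View pics/w3.png

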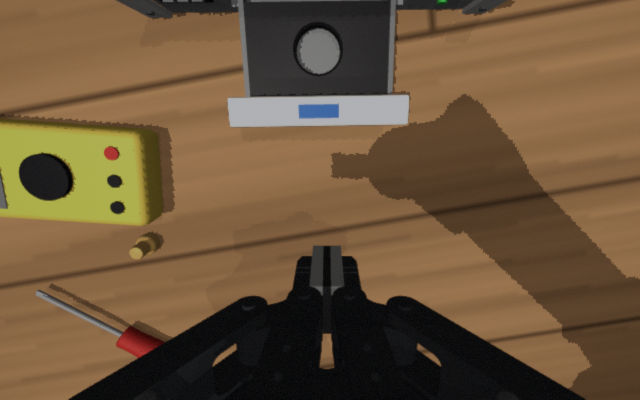

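The drawer has sprung out, with its bar at (319,111) and the empty round pocket at (319,50).

```bash
python3 - <<'E'
from h import *
c,p,d=load('w3');g=cv2.cvtColor(p,cv2.COLOR_RGB2GRAY);h=cv2.cvtColor(p,cv2.COLOR_RGB2HSV)
b=cv2.inRange(h,(100,120,60),(125,255,255));b[140:]=0;ys,xs=np.nonzero(b);print('bar',xs.mean(),ys.mean(),ray(c,xs.mean(),ys.mean(),.076))
m=(g[15:90,260:380]>100).astype(np.uint8);k,l,s,ce=cv2.connectedComponentsWithStats(m)
i=1+np.argmin([np.hypot(*(x-[60,35])) for x in ce[1:]]);cs,_=cv2.findContours((l==i).astype(np.uint8),0,2);e=cv2.fitEllipse(cs[0]);print(e,s[i])
u,v=e[0][0]+260,e[0][1]+15
print('floor',ray(c,u,v,.026),'rim-cast',ray(c,u,v,.04),'bar+48u',ray(c,xs.mean(),ys.mean(),.076)+48e-3*np.array([.987,-.16,0]))
for x,y in((229,126),(408,123),(319,125)):print(ray(c,x,y,.076).round(4))
print('dep',pt(c,u,v,np.median(d[int(v)-4:int(v)+5,int(u)-4:int(u)+5])))
print(g[50,285:355].tolist());print(g[15:85,319].tolist())
E
```

```text
bar 317.775 110.675 [0.50262062 0.15596251 0.076     ]
((59.295166015625, 35.796043395996094), (37.78167724609375, 43.277156829833984), 173.7675323486328) [  40   14   39   45 1342]
floor [0.55028974 0.14647168 0.026     ] rim-cast [0.5482289  0.14673912 0.04      ] bar+48u [0.54999662 0.14828251 0.076     ]
[0.5033 0.2238 0.076 ]
[0.4818 0.0903 0.076 ]
[0.4922 0.1569 0.076 ]
dep [0.55031852 0.14646794 0.02580451]
[50, 51, 50, 52, 49, 51, 50, 48, 21, 13, 12, 32, 68, 72, 84, 118, 121, 121, 120, 122, 122, 121, 122, 121, 122, 121, 120, 121, 121, 122, 120, 120, 122, 121, 121, 122, 120, 121, 120, 120, 120, 121, 120, 120, 119, 120, 121, 119, 119, 120, 119, 118, 118, 114, 85, 31, 19, 26, 43, 46, 45, 47, 46, 44, 46, 46, 45, 43, 44, 46]
[36, 40, 42, 41, 43, 42, 42, 21, 17, 17, 8, 5, 18, 57, 105, 109, 109, 110, 118, 119, 120, 120, 120, 120, 120, 120, 119, 120, 120, 119, 121, 121, 120, 121, 121, 121, 120, 121, 121, 122, 121, 121, 122, 122, 122, 121, 121, 122, 122, 122, 121, 121, 122, 123, 122, 121, 122, 121, 110, 45, 20, 38, 47, 47, 48, 49, 47, 48, 47, 49]
```

```bash
python3 -m crank '[{"jaw":70,"x":20,"y":55,"z":0,"ax":0,"ay":-2.4,"az":-0.7},{"jaw":70,"x":15,"y":58,"z":0,"ax":0,"ay":0,"az":0},{"jaw":70,"x":15,"y":58,"z":0,"ax":0,"ay":0,"az":0},{"jaw":70,"x":15,"y":58,"z":0,"ax":0,"ay":0,"az":0},{"jaw":70,"x":15,"y":58,"z":0,"ax":0,"ay":0,"az":0},{"jaw":70,"x":15,"y":58,"z":10,"ax":0,"ay":0,"az":0},{"jaw":70,"x":10,"y":58,"z":20,"ax":0,"ay":0,"az":0},{"jaw":70,"x":10,"y":58,"z":20,"ax":0,"ay":0,"az":0},{"jaw":70,"x":0,"y":0,"z":0,"ax":0,"ay":0,"az":0},{"jaw":70,"x":0,"y":0,"z":0,"ax":0,"ay":0,"az":0}]'
python3 - <<'E'
from h import *
c,p,d=snap('wrist','w4');print(tool()[0],tool()[1].as_matrix().round(3).tolist())
h=cv2.cvtColor(p,cv2.COLOR_RGB2HSV)
m=cv2.inRange(h,(100,120,60),(125,255,255))
k,l,s,ce=cv2.connectedComponentsWithStats(m)
for i in range(1,k):
    if s[i,4]>80: print(ce[i].round(1),s[i],ray(c,*ce[i],.048).round(4))
print(delta([.4713,-.3368,.014]).round(1))
E
```

```text
t: 10.92
eef_pos: [0.4704, -0.3087, 0.136]
tool_rot: [0.006, 0.997, -0.079, -0.002]
contact_force: [-0.5, -0.4, -0.5]
gripper_width: 0.699
[ 0.47110416 -0.30806469  0.13641069] [[0.988, -0.156, -0.005], [-0.156, -0.988, -0.011], [-0.003, 0.012, -1.0]]
[362.1 193.4] [ 340  172   45   44 1366] [ 0.4721 -0.3369  0.048 ]
[329.6 299.1] [ 310  282   40   36 1004] [ 0.384  -0.2985  0.048 ]
[397.2 329.2] [393 318  11  23 129] [ 0.3435 -0.3519  0.048 ]
[  5.1  26.9 122.7]
```

```bash
python3 -m crank '[{"jaw":70,"x":5.5,"y":27.5,"z":0,"ax":0.6,"ay":0,"az":0},{"jaw":70,"x":0,"y":0,"z":40,"ax":0,"ay":0,"az":0},{"jaw":70,"x":0,"y":0,"z":40,"ax":0,"ay":0,"az":0},{"jaw":70,"x":0,"y":0,"z":20,"ax":0,"ay":0,"az":0},{"jaw":70,"x":0,"y":0,"z":0,"ax":0,"ay":0,"az":0},{"jaw":70,"x":0,"y":0,"z":0,"ax":0,"ay":0,"az":0}]'
python3 - <<'E'
from h import *
print(delta([.4718,-.3368,.014]).round(1),tool()[1].as_matrix().round(3).tolist())
E
```

```text
t: 11.72
eef_pos: [0.4731, -0.3384, 0.0384]
tool_rot: [0.001, 0.997, -0.079, -0.0]
contact_force: [-0.1, -0.0, 0.5]
gripper_width: 0.699
[-1.5 -1.4 24.4] [[0.988, -0.157, -0.0], [-0.157, -0.988, -0.002], [-0.0, 0.002, -1.0]]
```

```bash
python3 -m crank '[{"jaw":70,"x":-1.2,"y":-1.4,"z":12,"ax":0,"ay":0,"az":0},{"jaw":70,"x":0,"y":0,"z":11.5,"ax":0,"ay":0,"az":0},{"jaw":70,"x":0,"y":0,"z":0,"ax":0,"ay":0,"az":0},{"jaw":30,"x":0,"y":0,"z":0,"ax":0,"ay":0,"az":0},{"jaw":30,"x":0,"y":0,"z":0,"ax":0,"ay":0,"az":0},{"jaw":30,"x":0,"y":0,"z":0,"ax":0,"ay":0,"az":0},{"jaw":30,"x":0,"y":0,"z":0,"ax":0,"ay":0,"az":0},{"jaw":30,"x":0,"y":0,"z":0,"ax":0,"ay":0,"az":0}]' 35
python3 - <<'E'
from h import *
print(tool()[0],tool()[1].as_matrix().round(3).tolist())
E
```

```text
t: 12.72
eef_pos: [0.4712, -0.3368, 0.0138]
tool_rot: [0.001, 0.997, -0.079, -0.001]
contact_force: [-0.4, -0.2, 2.4]
gripper_width: 0.384
[ 0.47124138 -0.33682628  0.01377949] [[0.987, -0.158, -0.002], [-0.158, -0.987, -0.001], [-0.002, 0.002, -1.0]]
```

```bash
python3 -m crank '[{"jaw":30,"x":0,"y":0,"z":-25,"ax":0,"ay":0,"az":0},{"jaw":30,"x":0,"y":0,"z":-50,"ax":0,"ay":0,"az":0},{"jaw":30,"x":0,"y":0,"z":-50,"ax":0,"ay":0,"az":0},{"jaw":30,"x":0,"y":-40,"z":0,"ax":0,"ay":0,"az":0.2},{"jaw":30,"x":0,"y":-60,"z":0,"ax":0,"ay":0,"az":0},{"jaw":30,"x":0,"y":-60,"z":0,"ax":0,"ay":0,"az":0},{"jaw":30,"x":0,"y":-60,"z":0,"ax":0,"ay":0,"az":0},{"jaw":30,"x":0,"y":-60,"z":0,"ax":0,"ay":0,"az":0},{"jaw":30,"x":0,"y":-60,"z":0,"ax":0,"ay":0,"az":0},{"jaw":30,"x":0,"y":-60,"z":0,"ax":0,"ay":0,"az":0},{"jaw":30,"x":0,"y":-40,"z":0,"ax":0,"ay":0,"az":0},{"jaw":30,"x":0,"y":0,"z":0,"ax":0,"ay":0,"az":0}]'
python3 - <<'E'
from h import *
print(delta([.5503,.1465,.12]).round(1),tool()[1].as_matrix().round(3).tolist())
E
```

```text
t: 14.22
eef_pos: [0.542, 0.1024, 0.1374]
tool_rot: [0.0, 0.997, -0.078, -0.001]
contact_force: [0.2, -0.5, -0.2]
gripper_width: 0.386
[  1.4 -44.8  17.4] [[0.988, -0.155, -0.003], [-0.155, -0.988, 0.0], [-0.003, 0.0, -1.0]]
```

```bash
python3 -m crank '[{"jaw":30,"x":1.4,"y":-40,"z":10,"ax":0,"ay":0,"az":0.3},{"jaw":30,"x":0,"y":-5,"z":7,"ax":0,"ay":0,"az":0},{"jaw":30,"x":0,"y":0,"z":0,"ax":0,"ay":0,"az":0},{"jaw":30,"x":0,"y":0,"z":0,"ax":0,"ay":0,"az":0},{"jaw":30,"x":0,"y":0,"z":0,"ax":0,"ay":0,"az":0}]'
python3 - <<'E'
from h import *
c,p,d=snap('wrist','w5');print(delta([.5503,.1465,.12]).round(1),tool()[1].as_matrix().round(3).tolist())
R=np.array(c['R']);
for X in([.5503,.1465,.04],[.5503,.1465,.026]):
    x=R@np.array(X)+c['t'];print(c['fx']*x[0]/x[2]+c['cx'],c['fy']*x[1]/x[2]+c['cy'])
snap('scene','s5')
a=load('s5')[1][100:260,230:430]
cv2.imwrite('pics/c5.png',np.hstack([cv2.resize(p,(448,280))[:,:,::-1],cv2.resize(a,(350,280),interpolation=2)[:,:,::-1]]))
E
```

```text
t: 14.85
eef_pos: [0.551, 0.1406, 0.1212]
tool_rot: [0.001, 0.996, -0.085, -0.001]
contact_force: [0.3, 0.2, -0.5]
gripper_width: 0.387
[-1.7 -5.3  1.2] [[0.986, -0.168, -0.002], [-0.168, -0.986, -0.001], [-0.002, 0.001, -1.0]]
318.7525969679978 206.82586497383818
319.11608635667295 200.60200863815436
```

View pics/c5.png

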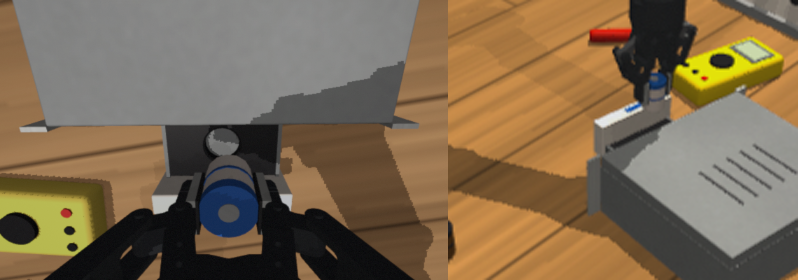

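The left panel shows the held filter square over the drawer, just short of the pocket, whose visible part is around (222,142) in the crop. I'll correct sideways and go down to just above the rim.

```bash
python3 -m crank '[{"jaw":30,"x":-1.8,"y":-5.3,"z":0,"ax":0,"ay":0,"az":0},{"jaw":30,"x":0,"y":0,"z":25,"ax":0,"ay":0,"az":0},{"jaw":30,"x":0,"y":0,"z":25,"ax":0,"ay":0,"az":0},{"jaw":30,"x":0,"y":0,"z":0,"ax":0,"ay":0,"az":0},{"jaw":30,"x":0,"y":0,"z":0,"ax":0,"ay":0,"az":0}]'
python3 - <<'E'
from h import *
print(delta([.5500,.1465,.04]).round(1),tool()[1].as_matrix().round(3).tolist())
E
```

```text
t: 15.58
eef_pos: [0.5504, 0.1476, 0.0716]
tool_rot: [0.0, 0.996, -0.084, -0.001]
contact_force: [0.4, 0.1, 0.1]
gripper_width: 0.387
[-0.2  1.1 31.6] [[0.986, -0.167, -0.001], [-0.167, -0.986, -0.001], [-0.001, 0.001, -1.0]]
```

```bash
python3 -m crank '[{"jaw":30,"x":-0.2,"y":0.8,"z":8,"ax":0,"ay":0,"az":0},{"jaw":30,"x":0,"y":0,"z":7,"ax":0,"ay":0,"az":0},{"jaw":30,"x":0,"y":0,"z":2,"ax":0,"ay":0,"az":0},{"jaw":30,"x":0,"y":0,"z":2,"ax":0,"ay":0,"az":0},{"jaw":30,"x":0,"y":0,"z":0,"ax":0,"ay":0,"az":0}]'
python3 - <<'E'
from h import *
print(delta([.5500,.1465,.04]).round(1))
E
```

```text
t: 16.2
eef_pos: [0.5495, 0.1466, 0.0517]
tool_rot: [0.001, 0.996, -0.084, -0.001]
contact_force: [0.5, 0.7, -1.4]
gripper_width: 0.385
[ 0.6  0.  11.7]
```

Foot is below the rim with no significant contact. I'll continue slowly.

```bash
python3 -m crank '[{"jaw":30,"x":0.3,"y":0,"z":2,"ax":0,"ay":0,"az":0},{"jaw":30,"x":0,"y":0,"z":2,"ax":0,"ay":0,"az":0},{"jaw":30,"x":0,"y":0,"z":0,"ax":0,"ay":0,"az":0}]'
```

```text
t: 16.58
eef_pos: [0.5497, 0.1465, 0.0476]
tool_rot: [0.001, 0.996, -0.084, -0.001]
contact_force: [0.4, -0.4, -1.0]
gripper_width: 0.385
```

```bash
python3 -m crank '[{"jaw":30,"x":0,"y":0,"z":2,"ax":0,"ay":0,"az":0},{"jaw":30,"x":0,"y":0,"z":2,"ax":0,"ay":0,"az":0},{"jaw":30,"x":0,"y":0,"z":0,"ax":0,"ay":0,"az":0}]'
```

```text
t: 16.95
eef_pos: [0.5497, 0.1465, 0.0436]
tool_rot: [0.001, 0.996, -0.084, -0.001]
contact_force: [-0.6, -0.1, -0.9]
gripper_width: 0.387
```

```bash
python3 -m crank '[{"jaw":30,"x":0,"y":0,"z":1.5,"ax":0,"ay":0,"az":0},{"jaw":30,"x":0,"y":0,"z":1,"ax":0,"ay":0,"az":0},{"jaw":30,"x":0,"y":0,"z":0,"ax":0,"ay":0,"az":0}]'
```

```text
t: 17.32
eef_pos: [0.5497, 0.1466, 0.0412]
tool_rot: [0.001, 0.996, -0.084, -0.001]
contact_force: [-0.0, -0.1, -1.1]
gripper_width: 0.384
```

```bash
python3 -m crank '[{"jaw":30,"x":0,"y":0,"z":0.8,"ax":0,"ay":0,"az":0},{"jaw":30,"x":0,"y":0,"z":0,"ax":0,"ay":0,"az":0}]'
```

```text
t: 17.58
eef_pos: [0.5498, 0.1466, 0.0405]
tool_rot: [0.001, 0.996, -0.084, -0.001]
contact_force: [0.2, 0.1, -1.6]
gripper_width: 0.382
```

```bash
python3 -m crank '[{"jaw":30,"x":0,"y":0,"z":0.7,"ax":0,"ay":0,"az":0},{"jaw":30,"x":0,"y":0,"z":0,"ax":0,"ay":0,"az":0}]'
python3 -m crank '[{"jaw":42,"x":0,"y":0,"z":0,"ax":0,"ay":0,"az":0},{"jaw":55,"x":0,"y":0,"z":0,"ax":0,"ay":0,"az":0},{"jaw":60,"x":0,"y":0,"z":0,"ax":0,"ay":0,"az":0},{"jaw":60,"x":0,"y":0,"z":-20,"ax":0,"ay":0,"az":0},{"jaw":60,"x":0,"y":0,"z":-50,"ax":0,"ay":0,"az":0},{"jaw":60,"x":-50,"y":0,"z":-40,"ax":0,"ay":0,"az":0},{"jaw":30,"x":-60,"y":0,"z":-10,"ax":0,"ay":0,"az":0},{"jaw":0,"x":0,"y":0,"z":0,"ax":0,"ay":0,"az":0},{"jaw":0,"x":0,"y":0,"z":0,"ax":0,"ay":0,"az":0}]'
python3 - <<'E'
from h import *
c,p,d=snap('wrist','w6');print(tool()[0],tool()[1].as_matrix().round(3).tolist())
h=cv2.cvtColor(p,cv2.COLOR_RGB2HSV);m=cv2.inRange(h,(100,120,60),(125,255,255));P=cloud(c,d)
k,l,s,ce=cv2.connectedComponentsWithStats(m)
for i in range(1,k):
    if s[i,4]>80: print(ce[i].round(1),s[i],ray(c,*ce[i],.074).round(4),'dep',np.median(P[l==i],0).round(4),np.percentile(P[l==i][:,2],[5,95]).round(4))
cv2.imwrite('pics/w6c.png',cv2.resize(p[:200,170:470],(750,500),interpolation=2)[:,:,::-1])
E
```

```text
t: 17.82
eef_pos: [0.5498, 0.1466, 0.0398]
tool_rot: [0.001, 0.996, -0.084, -0.001]
contact_force: [-0.3, 0.3, -0.8]
gripper_width: 0.382
t: 18.95
eef_pos: [0.4431, 0.1652, 0.1595]
tool_rot: [0.0, 0.997, -0.083, -0.001]
contact_force: [-0.3, 0.5, 0.0]
gripper_width: 0.003
[0.44367823 0.16488391 0.15931742] [[0.986, -0.167, -0.001], [-0.167, -0.986, -0.001], [-0.001, 0.001, -1.0]]
[327.5  43.1] [ 300   13   56   62 2285] [0.5498 0.1466 0.074 ] dep [0.5501 0.1466 0.0738] [0.0718 0.0751]
[326.  120.5] [305 114  43  14 600] [0.5023 0.1556 0.074 ] dep [0.5024 0.1555 0.0762] [0.0751 0.0773]
```

View pics/w6c.png

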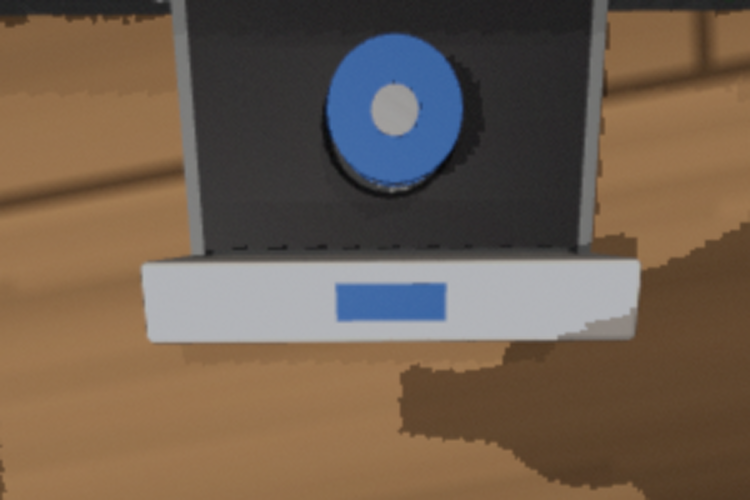

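The filter stands upright in the pocket at about (395,110) in the crop. The cap reads z = 0.074, which is 26 + 48 mm, so it is fully home. Now I'll push the drawer.

```bash
python3 -m crank '[{"jaw":0,"x":0,"y":0,"z":0,"ax":0,"ay":10,"az":0},{"jaw":0,"x":0,"y":0,"z":0,"ax":0,"ay":10,"az":0},{"jaw":0,"x":-13,"y":0,"z":36,"ax":0,"ay":0,"az":0},{"jaw":0,"x":-13,"y":0,"z":36,"ax":0,"ay":0,"az":0},{"jaw":0,"x":-13,"y":0,"z":36,"ax":0,"ay":0,"az":0},{"jaw":0,"x":0,"y":0,"z":0,"ax":0,"ay":0,"az":0},{"jaw":0,"x":0,"y":0,"z":0,"ax":0,"ay":0,"az":0}]'
python3 - <<'E'
from h import *
print(delta([.462,.162,.043]).round(1),tool()[1].as_matrix().round(3).tolist(),tool()[1].inv().apply([.987,-.16,0]).round(3))
E
```

```text
t: 19.88
eef_pos: [0.4394, 0.1607, 0.0448]
tool_rot: [0.019, 0.985, -0.085, 0.149]
contact_force: [0.2, -0.4, 0.2]
gripper_width: 0.001
[20.6 -5.3  8.2] [[0.941, -0.174, 0.29], [-0.163, -0.985, -0.064], [0.296, 0.013, -0.955]] [ 0.955 -0.014  0.296]
```

```bash
python3 -m crank '[{"jaw":0,"x":10,"y":-3,"z":4,"ax":0,"ay":0,"az":0},{"jaw":0,"x":10,"y":-2,"z":4,"ax":0,"ay":0,"az":0},{"jaw":0,"x":5,"y":0,"z":2,"ax":0,"ay":0,"az":0},{"jaw":0,"x":0,"y":0,"z":0,"ax":0,"ay":0,"az":0}]'
python3 -m crank '[{"jaw":0,"x":2.9,"y":0,"z":0.9,"ax":0,"ay":0,"az":0},{"jaw":0,"x":2.9,"y":0,"z":0.9,"ax":0,"ay":0,"az":0},{"jaw":0,"x":2.9,"y":0,"z":0.9,"ax":0,"ay":0,"az":0},{"jaw":0,"x":2.9,"y":0,"z":0.9,"ax":0,"ay":0,"az":0},{"jaw":0,"x":2.9,"y":0,"z":0.9,"ax":0,"ay":0,"az":0}]'
```

```text
t: 20.38
eef_pos: [0.4659, 0.1607, 0.0421]
tool_rot: [0.019, 0.985, -0.085, 0.148]
contact_force: [-0.2, -0.1, -0.5]
gripper_width: 0.003
t: 21.0
eef_pos: [0.4804, 0.1583, 0.0417]
tool_rot: [0.02, 0.985, -0.085, 0.148]
contact_force: [0.2, 0.9, -1.2]
gripper_width: 0.0
```

```bash
python3 -m crank '[{"jaw":0,"x":1.9,"y":0,"z":0.6,"ax":0,"ay":0,"az":0},{"jaw":0,"x":1.9,"y":0,"z":0.6,"ax":0,"ay":0,"az":0},{"jaw":0,"x":1.9,"y":0,"z":0.6,"ax":0,"ay":0,"az":0},{"jaw":0,"x":1.9,"y":0,"z":0.6,"ax":0,"ay":0,"az":0}]'
```

```text
t: 21.5
eef_pos: [0.4877, 0.157, 0.0416]
tool_rot: [0.02, 0.985, -0.085, 0.148]
contact_force: [-3.5, 0.8, 1.8]
gripper_width: -0.004
```

```bash
python3 -m crank '[{"jaw":0,"x":2.9,"y":0,"z":0.9,"ax":0,"ay":0,"az":0},{"jaw":0,"x":2.9,"y":0,"z":0.9,"ax":0,"ay":0,"az":0},{"jaw":0,"x":2.9,"y":0,"z":0.9,"ax":0,"ay":0,"az":0},{"jaw":0,"x":2.9,"y":0,"z":0.9,"ax":0,"ay":0,"az":0}]'
```

```text
t: 22.0
eef_pos: [0.5001, 0.1549, 0.0416]
tool_rot: [0.02, 0.985, -0.085, 0.148]
contact_force: [-3.8, 1.6, -0.4]
gripper_width: 0.002
```

```bash
python3 -m crank '[{"jaw":0,"x":2.9,"y":0,"z":0.9,"ax":0,"ay":0,"az":0},{"jaw":0,"x":2.9,"y":0,"z":0.9,"ax":0,"ay":0,"az":0},{"jaw":0,"x":2.9,"y":0,"z":0.9,"ax":0,"ay":0,"az":0}]'
```

```text
t: 22.38
eef_pos: [0.5091, 0.1534, 0.0417]
tool_rot: [0.02, 0.985, -0.085, 0.148]
contact_force: [-3.7, 3.0, 0.7]
gripper_width: -0.002
```

```bash
python3 -m crank '[{"jaw":0,"x":2,"y":0,"z":0.6,"ax":0,"ay":0,"az":0},{"jaw":0,"x":2,"y":0,"z":0.6,"ax":0,"ay":0,"az":0},{"jaw":0,"x":2.9,"y":0,"z":0.9,"ax":0,"ay":0,"az":0},{"jaw":0,"x":2.9,"y":0,"z":0.9,"ax":0,"ay":0,"az":0},{"jaw":0,"x":2.9,"y":0,"z":0.9,"ax":0,"ay":0,"az":0}]'
```

```text
t: 23.0
eef_pos: [0.5222, 0.1512, 0.0417]
tool_rot: [0.019, 0.985, -0.085, 0.148]
contact_force: [-3.8, 4.3, 0.4]
gripper_width: 0.0
```

```bash
python3 -m crank '[{"jaw":0,"x":2.9,"y":0,"z":0.9,"ax":0,"ay":0,"az":0},{"jaw":0,"x":2.9,"y":0,"z":0.9,"ax":0,"ay":0,"az":0},{"jaw":0,"x":2.9,"y":0,"z":0.9,"ax":0,"ay":0,"az":0},{"jaw":0,"x":2.9,"y":0,"z":0.9,"ax":0,"ay":0,"az":0},{"jaw":0,"x":2.9,"y":0,"z":0.9,"ax":0,"ay":0,"az":0}]'
```

```text
t: 23.62
eef_pos: [0.5371, 0.1488, 0.0417]
tool_rot: [0.019, 0.985, -0.085, 0.148]
contact_force: [-3.5, 4.6, 0.7]
gripper_width: 0.001
```

```bash
python3 -m crank '[{"jaw":0,"x":2.9,"y":-0.2,"z":0.9,"ax":0,"ay":0,"az":0},{"jaw":0,"x":2.9,"y":-0.2,"z":0.9,"ax":0,"ay":0,"az":0},{"jaw":0,"x":2.9,"y":-0.1,"z":0.9,"ax":0,"ay":0,"az":0},{"jaw":0,"x":2.9,"y":-0.1,"z":0.9,"ax":0,"ay":0,"az":0},{"jaw":0,"x":2.9,"y":-0.1,"z":0.9,"ax":0,"ay":0,"az":0}]'
```

```text
t: 24.25
eef_pos: [0.552, 0.1464, 0.0416]
tool_rot: [0.02, 0.985, -0.085, 0.148]
contact_force: [-4.8, 3.6, 3.0]
gripper_width: -0.005
```

```bash
python3 -m crank '[{"jaw":0,"x":2.9,"y":0,"z":0.9,"ax":0,"ay":0,"az":0},{"jaw":0,"x":2.9,"y":0,"z":0.9,"ax":0,"ay":0,"az":0},{"jaw":0,"x":1.9,"y":0,"z":0.6,"ax":0,"ay":0,"az":0},{"jaw":0,"x":1.9,"y":0,"z":0.6,"ax":0,"ay":0,"az":0},{"jaw":0,"x":0,"y":0,"z":0,"ax":0,"ay":0,"az":0}]'
```

```text
t: 24.88
eef_pos: [0.562, 0.1448, 0.0416]
tool_rot: [0.02, 0.985, -0.085, 0.148]
contact_force: [-4.2, 3.6, 2.0]
gripper_width: -0.0
```

```bash
python3 -m crank '[{"jaw":0,"x":1.9,"y":0,"z":0.6,"ax":0,"ay":0,"az":0},{"jaw":0,"x":0.95,"y":0,"z":0.3,"ax":0,"ay":0,"az":0},{"jaw":0,"x":0.95,"y":0,"z":0.3,"ax":0,"ay":0,"az":0},{"jaw":0,"x":0.95,"y":0,"z":0.3,"ax":0,"ay":0,"az":0},{"jaw":0,"x":0,"y":0,"z":0,"ax":0,"ay":0,"az":0}]'
```

```text
t: 25.5
eef_pos: [0.5669, 0.144, 0.0416]
tool_rot: [0.02, 0.985, -0.085, 0.148]
contact_force: [-3.8, 2.7, 1.1]
gripper_width: 0.003
```

```bash
python3 -m crank '[{"jaw":0,"x":0.95,"y":0,"z":0.3,"ax":0,"ay":0,"az":0},{"jaw":0,"x":0.95,"y":0,"z":0.3,"ax":0,"ay":0,"az":0},{"jaw":0,"x":0,"y":0,"z":0,"ax":0,"ay":0,"az":0}]'
```

```text
t: 25.88
eef_pos: [0.5688, 0.1437, 0.0416]
tool_rot: [0.02, 0.985, -0.085, 0.148]
contact_force: [-3.4, 3.7, 2.5]
gripper_width: 0.001
```

```bash
python3 -m crank '[{"jaw":0,"x":0.95,"y":0,"z":0.3,"ax":0,"ay":0,"az":0},{"jaw":0,"x":0,"y":0,"z":0,"ax":0,"ay":0,"az":0}]'
```

```text
t: 26.12
eef_pos: [0.5697, 0.1435, 0.0416]
tool_rot: [0.02, 0.985, -0.085, 0.148]
contact_force: [-3.4, 3.3, 1.9]
gripper_width: -0.0
```

```bash
python3 -m crank '[{"jaw":0,"x":0.95,"y":0,"z":0.3,"ax":0,"ay":0,"az":0},{"jaw":0,"x":0,"y":0,"z":0,"ax":0,"ay":0,"az":0}]'
```

```text
t: 26.38
eef_pos: [0.5704, 0.1434, 0.0415]
tool_rot: [0.02, 0.985, -0.085, 0.148]
contact_force: [-5.9, 3.8, 4.1]
gripper_width: -0.001
```

```bash
python3 -m crank '[{"jaw":0,"x":0.95,"y":0,"z":0.3,"ax":0,"ay":0,"az":0},{"jaw":0,"x":0,"y":0,"z":0,"ax":0,"ay":0,"az":0}]'
```

```text
t: 26.62
eef_pos: [0.5709, 0.1433, 0.0414]
tool_rot: [0.02, 0.985, -0.085, 0.147]
contact_force: [-8.5, 3.1, 6.3]
gripper_width: -0.001
```

```bash
python3 -m crank '[{"jaw":0,"x":0.6,"y":0,"z":0.2,"ax":0,"ay":0,"az":0},{"jaw":0,"x":0,"y":0,"z":0,"ax":0,"ay":0,"az":0}]'
```

```text
t: 26.88
eef_pos: [0.5713, 0.1433, 0.0414]
tool_rot: [0.02, 0.985, -0.085, 0.147]
contact_force: [-9.6, 4.5, 7.6]
gripper_width: 0.001
```

```bash
python3 -m crank '[{"jaw":0,"x":0.7,"y":0,"z":0.2,"ax":0,"ay":0,"az":0},{"jaw":0,"x":0,"y":0,"z":0,"ax":0,"ay":0,"az":0}]'
```

```text
t: 27.12
eef_pos: [0.5716, 0.1432, 0.0413]
tool_rot: [0.02, 0.985, -0.084, 0.147]
contact_force: [-9.4, 5.0, 9.6]
gripper_width: 0.001
```

```bash
python3 -m crank '[{"jaw":0,"x":0.9,"y":0,"z":-0.2,"ax":0,"ay":0,"az":0},{"jaw":0,"x":0,"y":0,"z":0,"ax":0,"ay":0,"az":0}]'
```

```text
t: 27.38
eef_pos: [0.5718, 0.1432, 0.0414]
tool_rot: [0.02, 0.985, -0.084, 0.146]
contact_force: [-11.9, 5.6, 7.5]
gripper_width: -0.007
```

```bash
python3 -m crank '[{"jaw":0,"x":-5,"y":0,"z":-1.5,"ax":0,"ay":0,"az":0},{"jaw":0,"x":-10,"y":0,"z":-3,"ax":0,"ay":0,"az":0},{"jaw":0,"x":-40,"y":0,"z":-12,"ax":0,"ay":0,"az":0},{"jaw":0,"x":-56,"y":0,"z":-18,"ax":0,"ay":0,"az":0},{"jaw":0,"x":-15,"y":0,"z":-45,"ax":0,"ay":0,"az":0},{"jaw":0,"x":10,"y":0,"z":-55,"ax":0,"ay":0,"az":0},{"jaw":0,"x":0,"y":0,"z":0,"ax":0,"ay":0,"az":0},{"jaw":0,"x":0,"y":0,"z":0,"ax":0,"ay":0,"az":0}]'
python3 - <<'E'
from h import *
c,p,d=snap('top','t7');h=cv2.cvtColor(p,cv2.COLOR_RGB2HSV);b=cv2.inRange(h,(100,120,60),(125,255,255))
k,l,s,ce=cv2.connectedComponentsWithStats(b)
for i in range(1,k):
  if s[i,4]>12: print(ce[i].round(1),s[i,4],ray(c,*ce[i],.076).round(4))
a=load('top0')[1].astype(int);df=(abs(a-p.astype(int)).max(2)>40).astype(np.uint8)
for n,(u,v,w,hh) in dict(brA=(399,237,10,10),brB=(441,193,10,10),meter=(195,231,36,22),gas=(400,155,20,20)).items(): print(n,df[v-hh:v+hh,u-w:u+w].sum())
cv2.imwrite('pics/c7.png',cv2.resize(p[100:300,150:480],(800,485),interpolation=2)[:,:,::-1])
E
```

```text
t: 28.38
eef_pos: [0.4262, 0.1697, 0.1365]
tool_rot: [0.019, 0.985, -0.085, 0.148]
contact_force: [-0.2, -0.0, 0.1]
gripper_width: -0.002
[144.5 139.3] 2009 [0.7644 0.5577 0.076 ]
[283.4 200.4] 28 [0.5769 0.1425 0.076 ]
[408.6 263.7] 99 [ 0.3915 -0.2153  0.076 ]
[435.5 267. ] 97 [ 0.3817 -0.2914  0.076 ]
[459.3 279.7] 100 [ 0.3455 -0.3571  0.076 ]
brA 0
brB 0
meter 0
gas 0
```

View pics/c7.png

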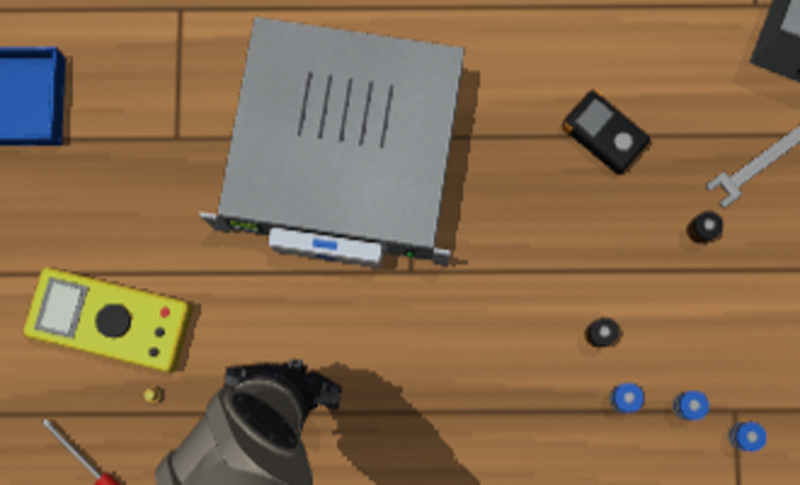

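The drawer is back at its latched place, with the bar at (283.4,200.4) exactly as at the start. The bystanders haven't moved and the arm is clear, so I'm handing in.

```bash
python3 -c "
from station import ticket;print(ticket.hand_in())"
```

```text
the job is handed in; nothing more can be done
None
```

The job is done and handed in at about 28.5 s. I pressed the drawer open, stood the fresh filter in its pocket, then pushed the drawer in until it latched.

- **Which filter:** I took the blue-capped one at radius 0.58 m; the other three were at 0.45 to 0.51 m.
- **Force on the drawer:** The opening press peaked at about 12 N normal (14.4 N total), and the closing press at about 12.6 N normal (15 N total). These are readings at the end of each move, so brief peaks in between were not seen. The closing push also carried about 5 N of sideways friction and up to 9.6 N vertical, from the fingertip rubbing on the drawer front.
- **Filter seating:** After release, the cap measured 74 mm above the bench, which is the 26 mm pocket floor plus the 48 mm filter, so it was fully home. It went into the unit without fouling.
- **Last check:** After backing away, the top view shows the drawer's bar at the same pixel as before the job, so it is latched shut. The spent filters, multimeter and gas detector show no change, and the robot reads no contact. I could not see the filter itself once the drawer was shut.
- **Disagreements:** The scene camera put the filters about 4 mm off the top and wrist cameras. I used the top and wrist readings, which agreed to within about 2 mm.

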